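Park the index plunger and slide the specimen carriage under the microscope

TASK

Unlock the microscope's specimen carriage: pull the sprung index plunger up, twist it clockwise (seen from above) into its rest notch and let go so that it stays up by itself. Then slide the blue carriage by its steel post fully home against the rubber stop under the microscope. Work gently: do not strain the plunger against its stops or ram the carriage, and leave the slide box, stain bottle and petri dish where they stand.

Things in the scene. Friction and masses are not known exactly. Their poses are not given: they have to be found in the camera images.
- stand: Fixed aluminium base plate 160 mm (x) by 580 mm (y), 12 mm thick, with a track along y, a bridge over it that carries the plunger, and a white column microscope at the +y end. Origin on the bench exactly below the plunger's axis; y runs along the track towards the microscope, z up. The microscope's head overhangs from y = 130 mm on, underside 270 mm up, objective below it at y = 180 mm.
- bridge (a point): On the plunger's axis at the top of the bridge, 74 mm above the bench. Here stands a brass collar, radius 30 mm, set by hand: its exact height and turn vary and are not measured. Two red rubber blocks on it, tops 110 to 118 mm above the bench, end the clockwise turn; just before each lies a rest notch, 2.3 mm deep behind a rounded hump. A pull stop is inside. Over 20 N on any stop strains it.
- plunger: Vertical sprung index plunger with black wing knob; it moves along z and turns about z. Origin on its axis, at bench height while engaged: its z is the lift; x along the wing (red mark at +x), yaw is the turn. Wing 46 mm (x) by 12 mm (y), from 118 to 150 mm above the origin, on a rubber bush (5 N m/rad). Engaged, its pin sits 6 mm deep in the carriage's hole. Spring: 3.6 N plus 0.3 N per mm of lift.
- cross_pin (a point): Centre of the plunger's steel cross pin, 51 mm along its x, 7 mm thick, 90 mm above its origin. It clears the hump after 10.5 to 18 mm of lift; the firm pull stop comes 2.6 mm later (13 to 20.5 mm). Clockwise 0.55 to 1.45 rad from the start it meets the red blocks; let down there it rests in the notch at 8.5 to 15.5 mm of lift. Let go short of the hump's top, it springs back down.
- knob (a point): Where to grip the plunger: on its axis 10 mm below the top of the wing, 140 mm above the plunger's origin. Fingertips more than 20 mm below this point would meet the collar's red blocks.
- carriage: Blue bar carriage, 56 mm wide, 350 mm long, top 36 mm above the bench, that slides along the stand's y. Origin below the plunger's axis at the start; same axes as the stand. It has 1 mm of play on the engaged pin and slides with 2 N friction when the pin is up; travel to the rubber stop 70 mm; over 25 N on that stop is ramming it.
- post (a point): Grip point on the carriage's upright steel post: 20 mm diameter, from 36 to 126 mm above the bench, 160 mm behind (-y) the plunger axis at the start. This point is on its axis, 14 mm below its top.
- nose (a point): Middle of the carriage's front end face, 150 mm ahead (+y) of the carriage's origin, 29 mm above the bench.
- home (a point): Middle of the face of the black rubber stop under the microscope, 220 mm along +y from the stand's origin, 29 mm above the bench: the carriage's nose meets it when home.
- slide_box: Loose orange slide box with ribs, 85 x 105 x 35 mm, open on top; leave alone. Origin at the centre of its underside.
- stain_bottle: Loose amber bottle with red cap, 38 mm diameter, 75 mm high; leave alone. Origin at the centre of its underside.
- petri_dish: Loose closed glass petri dish, 90 mm diameter, 18 mm high; leave alone. Origin at the centre of its underside.

How it is judged:
By the outcome, as a careful person would: the job done as asked, in the order asked, and still so for the second after the job is handed in, with the robot touching nothing.
It also fails if it takes over 70 s, if anything falls off the work surface, if the arm or the gripper's body presses on something with over 40 N, if the wrist force passes 120 N, or if a joint passes its speed limit or range.

ROBOT

A 6-joint arm with a two-finger parallel gripper is mounted at the origin on the work surface. World frame = base frame: x ahead of the robot, y to its left, z up, the work surface at z = 0. Lengths are in m, angles in rad, forces in N, time in s.
With the tool pointing down it reaches from about 0.325 to 0.9 m from the base axis. Payload 6.1 kg.
Tool frame: the origin (TCP) lies at the very end of the fingers, on their centre line; the grasp point (between the pads) lies 19 mm behind it (r.grip_depth is the distance from the TCP to the grasp point, in m); z points along the fingers, y is the line along which they close (so a half turn about z gives the same grasp; the last joint's range is limited). The gripper opens to 85 mm and grips with 20 to 120 N. Pads are 22 mm wide; open, the fingers measure 114 mm over their backs; the gripper's body (76 mm by 85 mm) begins 54 mm behind the grasp point. The pads swing forward as they close: fully open they stand 13 mm farther back than shut.
Start: joints at [-1.364, 0.22, 1.526, -0, 1.395, -0.126], TCP at [0.204, -0.591, 0.231] pointing down, gripper open.
Joint ranges: [-2.98, 2.98], [-0.91, 2.08], [0.09, 2.57], [-1.24, 4.39], [0.2, 2.65], [-2.68, 2.68]. Speed limits (rad/s): [2.57, 2.57, 3.01, 3.14, 3.14, 3.14].

INTERFACE

Orientations are given as a rotation vector (axis times angle).
In Python, from rig import r, planner, optics, nets gives the robot as it stands. Calls block until the motion is done:
- r.goto(position, orientation): joint-space move of the TCP to a pose.
- r.servo_line(position, rotation=None, v=0.15, until_force=None): straight line of the TCP; rotation=None keeps the orientation; v is the mean speed in m/s. With until_force (N) it stops when the force on the tool has changed by that much, and returns True; else False.
- r.move_joints(angles): joint-space move.
- r.command_gripper(opening, grasp_force=None): finger opening in m; grasp_force is the grip in N (None keeps the last); returns when the fingers have stopped.
- r.hold(seconds).
- planner.inverse_kinematics(position, orientation): joint angles nearest the present ones, or None.
- r.observe(): the state.
- optics.grab_frame(name): name is "scene" or "top"; returns the picture (420x560x3 uint8, blue, green, red); there is no depth.
- optics.calibration(name): a dict with "mtx" (3x3 intrinsics, pixels), "D" ([k1, k2, p1, p2, k3] as OpenCV has them; the pictures are not rectified), "rvec" (rotation vector, rad) and "tvec" (3), from world to camera coordinates, as OpenCV has them. Camera axes: x right, y down, z forward; pixel columns grow to the right and rows downward; lengths in m; the calibration is good to about 2 mm. A picture is of the moment at which its call begins. calibration takes no time and is no camera call.
A pose or a line that the arm cannot do raises r.PlanningError and nothing moves.
- r.job_done(): hands the job in; it is judged then, once.
Trained networks look in the newest picture that a camera, given by its name, has taken for a name from the list of things; names that differ only in an ending like _2 or _b are one class to them, and where a whole thing is asked for, a point or a joint stands for the part that bears it (a point fixed in the world has none). Each returns a list of dicts, best first, with "score" (0 to 1); they miss things now and then, are a little off and sometimes report something else, mostly with a low value. They report only what shows in the picture. A call takes as long as a camera call.
- nets.cut_out(camera, query): "mask" (420x560 bool, what is visible of it) and "xy" ([column, row] in pixels, amid what is visible of it).
The state is a dict: "time": time; "joint_positions": joint angles; "qvel": joint speeds; "tau": joint torques, N m; "tcp_pos": TCP position; "eef_rot": TCP orientation; "wrist_force": force on the tool from outside, world axes, zero at the start; "torque": the same for the moment, N m; "grip_width": finger opening in m; "grasp_force": force on a finger pad.
Only numpy, scipy, OpenCV 4.12 (cv2) and the standard library are available. Lean on these libraries where they do the work, as an engineer would, in place of code of your own. Each camera call takes 0.05 s, during which the arm holds its last target. There are 200 camera calls.

## Working session

There is one attempt and no reset: what is moved stays moved. The work goes in short steps, each a Python script; the robot and the scene stay as the last script left them, time stands still between calls to the robot, and variables do not carry over. Pictures are saved under pics/ and viewed, at most 10 in all, crops included, and the job is handed in when it is done.

```bash
ls; mkdir -p pics; python3 - <<'E'
from rig import r, planner, optics, nets
import cv2,numpy as np
for c in ("scene","top"):
    im=optics.grab_frame(c); cv2.imwrite(f"pics/{c}0.png",im)
    k=optics.calibration(c); R=cv2.Rodrigues(np.array(k["rvec"]))[0]; print(c,np.round(k["mtx"],0).tolist(),k["D"],(-R.T@k["tvec"]).round(3))
    for q in ("stand","plunger","carriage","post","knob","home","nose","slide_box","stain_bottle","petri_dish","cross_pin","bridge"):
        print(q,[(round(d["score"],2),np.round(d["xy"]).tolist(),int(d["mask"].sum())) for d in nets.cut_out(c,q)[:2]])
print(r.observe())
E
```

```text
pics
scene [[506.0, 0.0, 281.0], [0.0, 506.0, 206.0], [0.0, 0.0, 1.0]] [-0.0950099  0.         0.         0.         0.       ] [1.276 0.509 0.759]
stand [(0.82, [337.0, 183.0], 26588)]
plunger [(0.88, [244.0, 170.0], 351)]
carriage [(0.95, [254.0, 210.0], 2092)]
post [(0.63, [243.0, 170.0], 325), (0.6, [252.0, 208.0], 2254)]
knob [(0.8, [242.0, 170.0], 347)]
home [(0.81, [335.0, 182.0], 26627), (0.27, [212.0, 266.0], 2040)]
nose [(0.92, [246.0, 206.0], 2406)]
slide_box [(0.67, [211.0, 262.0], 2042)]
stain_bottle [(0.61, [170.0, 232.0], 494)]
petri_dish [(0.73, [288.0, 183.0], 620)]
cross_pin [(0.52, [240.0, 172.0], 368)]
bridge [(0.57, [332.0, 182.0], 26303)]
top [[403.0, 0.0, 279.0], [0.0, 403.0, 204.0], [0.0, 0.0, 1.0]] [0.02618999 0.         0.         0.         0.        ] [0.539 0.04  0.851]
stand [(0.75, [234.0, 220.0], 29637)]
plunger [(0.67, [340.0, 226.0], 258)]
carriage [(0.97, [369.0, 226.0], 3654), (0.52, [379.0, 141.0], 383)]
post [(0.68, [365.0, 222.0], 3666)]
knob [(0.86, [341.0, 223.0], 288), (0.49, [317.0, 298.0], 1530)]
home [(0.65, [236.0, 222.0], 30103), (0.35, 
[... 268 characters left out ...]
238.0, 217.0], 29852)]
{'time': 1.3, 'joint_positions': array([-1.36409447e+00,  2.20411349e-01,  1.52647911e+00,  1.93337702e-05,
        1.39467995e+00, -1.26117600e-01]), 'qvel': array([ 0.00076406,  0.00063876,  0.00057778,  0.00066181, -0.00151256,
        0.00131787]), 'tau': array([ 1.05173753e-03, -4.96843815e+01, -3.89722109e+01, -1.44241258e-04,
        1.01831261e-03, -4.67090132e-06]), 'tcp_pos': array([ 0.20418709, -0.59071484,  0.23130368]), 'eef_rot': array([3.09817386e+00, 5.20373250e-01, 3.12824930e-05]), 'wrist_force': array([0.49041451, 0.16780358, 0.08687528]), 'torque': array([-0.03754751,  0.0012413 , -0.04747993]), 'grasp_force': 0.0, 'grip_width': 0.08528414395859941}
```

View pics/scene0.png

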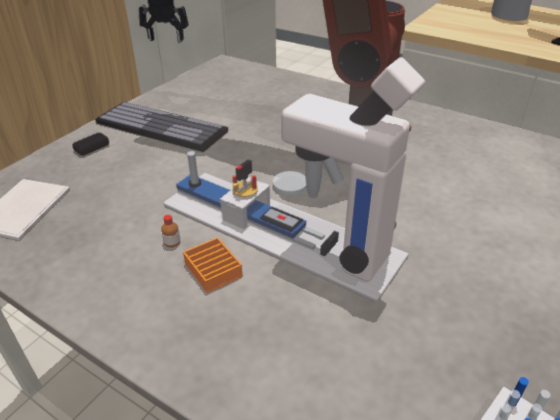

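View pics/top0.png

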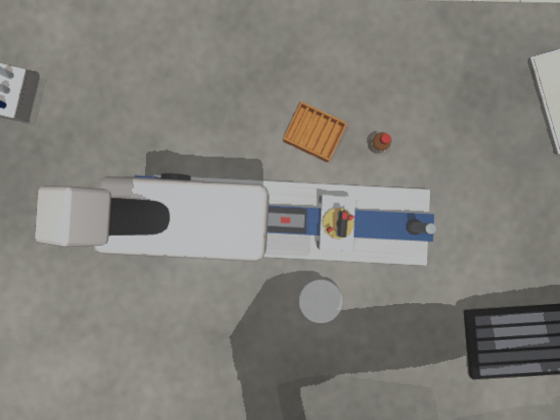

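The top view has image left = +y. The stand runs along it, with the bridge and collar at about (340,222), the post top at about (430,229), the base plate's right end at x≈430 and the wing roughly vertical. I'll zoom in on both.

```bash
python3 - <<'E'
import cv2
a=cv2.imread("pics/top0.png")[172:272,280:446]; cv2.imwrite("pics/t1.png",cv2.resize(a,None,fx=4.8,fy=4.8,interpolation=cv2.INTER_CUBIC))
a=cv2.imread("pics/scene0.png")[140:240,165:298]; cv2.imwrite("pics/s1.png",cv2.resize(a,None,fx=6,fy=6,interpolation=cv2.INTER_CUBIC))
E
```

```text
(no output)
```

View pics/t1.png

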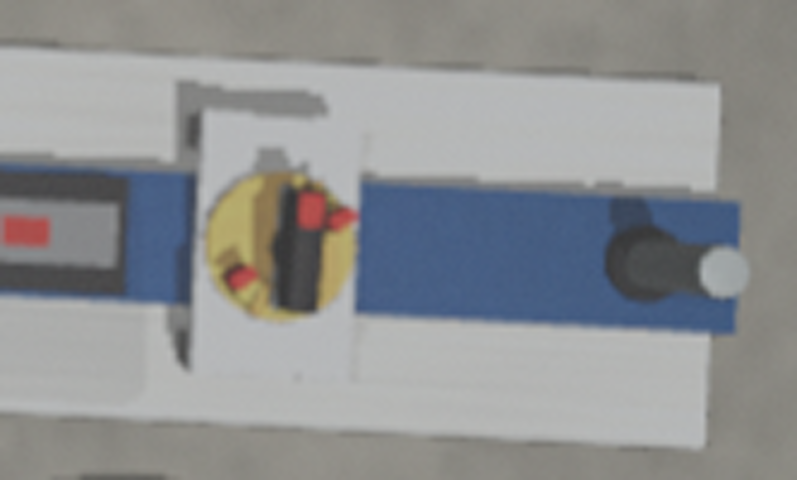

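View pics/s1.png

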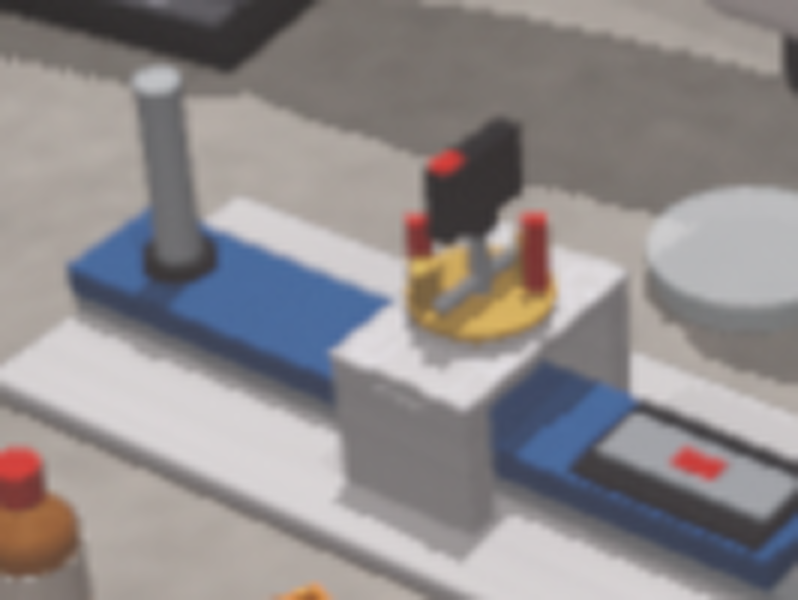

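Top crop: wing top centre at about (304,249), red mark at the upper end; post top (724,272); plate corners (720,84) and (705,447). Scene crop: post top (157,80), wing top about (472,145). I'll fit the stand pose to these.

```bash
cat > h.py <<'E'
from rig import r, planner, optics, nets
import cv2,numpy as np
from scipy.optimize import least_squares
from scipy.spatial.transform import Rotation as Ro
def proj(c,P):
    k=optics.calibration(c); return cv2.projectPoints(np.atleast_2d(np.array(P,float)),np.array(k["rvec"]),np.array(k["tvec"]),np.array(k["mtx"]),np.array(k["D"]))[0][:,0]
def back(c,uv,z):
    k=optics.calibration(c); M=np.array(k["mtx"])
    n=np.append(cv2.undistortPoints(np.array([[uv]],float),M,np.array(k["D"]))[0,0],1)
    R=cv2.Rodrigues(np.array(k["rvec"]))[0]; d=R.T@n; o=-R.T@np.array(k["tvec"]).ravel(); return (o+d*(z-o[2])/d[2])
def ori(yaw): # tool down; tool y along world direction yaw+pi/2 (wing y), tool x along yaw
    return (Ro.from_euler('z',yaw)*Ro.from_euler('x',np.pi)).as_rotvec()
T=lambda p:((p[0]+.5)/4.8-.5+280,(p[1]+.5)/4.8-.5+172)
S=lambda p:((p[0]+.5)/6-.5+165,(p[1]+.5)/6-.5+140)
E
python3 - <<'E'
from h import *
for n,p,z in [("post",(724,272),.126),("wing",(304,249),.150),("mark",(311,209),.150),("wingend",(306,190),.15),("wingend-",(301,310),.15),("c1",(720,84),.012),("c2",(705,447),.012),("edgeL",(0,47),.012),("edgeL2",(0,413),.012),("collar",(281,246),.082),("blkR",(347,217),.114),("blkL",(241,275),.114)]:
    print("top",n,back("top",T(p),z).round(4))
for n,p,z in [("post",(157,80),.126),("wing",(472,145),.150),("blkfar",(418,217),.114),("blk",(535,217),.114)]:
    print("scene",n,back("scene",S(p),z).round(4))
def res(q):
    x,y,a=q[:3]; w=lambda X,Y,Z:(x+X*np.cos(a)-Y*np.sin(a),y+X*np.sin(a)+Y*np.cos(a),Z)
    L=[("top",w(0,-.16,.126),T((724,272))),("top",w(0,0,.15),T((304,249))),("scene",w(0,-.16,.126),S((157,80))),("scene",w(0,0,.15),S((472,145))),
    ("top",w(.08,q[3],.012),T((720,84))),("top",w(-.08,q[3],.012),T((705,447)))]
    return np.concatenate([proj(c,P)[0]-m for c,P,m in L])
s=least_squares(res,[.5,-.1,0,-.2]); print(s.x.round(4),s.fun.round(2))
x,y,a,_=s.x
for da in (0,-.5,-1,-1.5):
    q=planner.inverse_kinematics([x,y,.125],ori(a+da)); print(da,None if q is None else q.round(2))
q=planner.inverse_kinematics([x,y,.125],ori(a+np.pi));print(q)
E
```

```text
top post [ 0.5176 -0.2376  0.126 ]
top wing [ 0.5219 -0.0766  0.15  ]
top mark [ 0.5365 -0.0787  0.15  ]
top wingend [ 0.5433 -0.0767  0.15  ]
top wingend- [ 0.4999 -0.0761  0.15  ]
top c1 [ 0.5955 -0.2776  0.012 ]
top c2 [ 0.4385 -0.2746  0.012 ]
top edgeL [0.6021 0.0349 0.012 ]
top edgeL2 [0.4437 0.0301 0.012 ]
top collar [ 0.5212 -0.0787  0.082 ]
top blkR [ 0.5337 -0.0986  0.114 ]
top blkL [ 0.5104 -0.0588  0.114 ]
scene post [ 0.5174 -0.2385  0.126 ]
scene wing [ 0.5201 -0.0789  0.15  ]
scene blkfar [ 0.5274 -0.1014  0.114 ]
scene blk [ 0.504  -0.0634  0.114 ]
[ 0.5215 -0.0774 -0.0228 -0.1987] [-0.11 -0.17  0.48  0.25  0.21  0.22  0.17  0.49  0.19 -0.7  -0.19  0.69]
0 [-0.3   0.09  1.88 -0.    1.17  1.3 ]
-0.5 [-0.3   0.09  1.88  0.    1.17  1.8 ]
-1 [-0.3   0.09  1.88 -0.    1.17  2.3 ]
-1.5 None
[-0.29698489  0.09145448  1.88044097  0.          1.16969721 -1.844954  ]
```

```bash
cat >> h.py <<'E'
X,Y,A=.5215,-.0774,-.021
def st(m=""):
    o=r.observe(); print(m,"t%.1f"%o["time"],"tcp",o["tcp_pos"].round(4),"F",o["wrist_force"].round(2),"M",o["torque"].round(3),"w %.4f g %.1f"%(o["grip_width"],o["grasp_force"])); return o
E
python3 - <<'E'
from h import *
o=ori(A+np.pi)
r.goto([X,Y,.24],o); r.command_gripper(.05)
print(r.servo_line([X,Y,.18],v=.1)); st()
print(r.servo_line([X,Y,.125],v=.05,until_force=4)); st()
cv2.imwrite("pics/s2.png",cv2.resize(optics.grab_frame("scene")[110:220,180:320],None,fx=5,fy=5))
E
```

```text
False
 t4.7 tcp [ 0.5218 -0.0775  0.1805] F [ 0.28 -0.52  0.72] M [0.034 0.011 0.025] w 0.0497 g 0.0
False
 t5.9 tcp [ 0.5218 -0.0775  0.1254] F [0.38 0.85 0.01] M [ 0.069  0.007 -0.034] w 0.0501 g 0.0
```

View pics/s2.png

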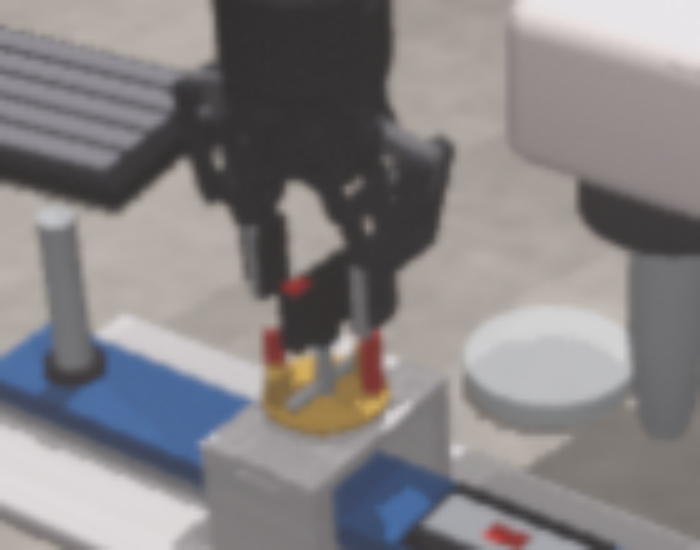

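The fingers straddle the wing, which sits centrally between the pads at about (310,310), with the tips above the red blocks. I'll close now and check the side load.

```bash
cat >> h.py <<'E'
def F(n=6):
    fs=[]
    for _ in range(n):
        o=r.observe(); fs.append(np.r_[o["wrist_force"],o["torque"]]); r.hold(.02)
    return np.mean(fs,0)
E
python3 - <<'E'
from h import *
f0=F(); r.command_gripper(.03); st("w30")
r.command_gripper(0,20); r.hold(.2); st("closed"); print((F()-f0).round(2))
for dy in (.001,):
    o=r.observe()
    r.servo_line(o["tcp_pos"]+[0,dy,0],v=.01); print(dy,(F()-f0).round(2)); 
    r.servo_line(o["tcp_pos"],v=.01); print((F()-f0).round(2)); st()
E
```

```text
w30 t6.4 tcp [ 0.5215 -0.0774  0.1251] F [-0.66 -0.17 -0.43] M [-0.025 -0.067 -0.025] w 0.0301 g 0.0
closed t6.9 tcp [ 0.5215 -0.0774  0.125 ] F [0.5  0.13 1.15] M [ 0.077  0.117 -0.039] w 0.0117 g 25.0
[ 0.05  0.43  1.08  0.01  0.04 -0.  ]
0.001 [-0.28 -2.75 -0.24 -0.62 -0.04 -0.02]
[ 0.04 -1.05  0.18 -0.21 -0.04  0.02]
 t7.7 tcp [ 0.5215 -0.0772  0.1251] F [0.14 0.27 0.31] M [-0.191  0.016 -0.   ] w 0.0114 g 25.0
```

Centred: side load is about 0, at roughly 3 N/mm. Next is the lift, looking for the pull stop.

```bash
python3 - <<'E'
from h import *
r.command_gripper(0,40); f0=F(); print(f0.round(2)); z0=r.observe()["tcp_pos"][2]
p=np.array([X,Y,z0])
r.servo_line(p+[0,0,.009],v=.02); print((F()-f0).round(2)); st()
hit=r.servo_line(p+[0,0,.0215],v=.006,until_force=5.5); o=st(hit); print((F(3)-f0).round(2), "lift",o["tcp_pos"][2]-z0)
E
```

```text
[-0.42 -0.27  1.   -0.1   0.06  0.02]
[ 1.85 -0.48 -7.8  -0.04 -0.46 -0.03]
 t8.7 tcp [ 0.5213 -0.0773  0.1338] F [ 1.6  -1.02 -6.99] M [-0.066 -0.371  0.004] w 0.0113 g 43.3
True t10.4 tcp [ 0.5207 -0.0772  0.1436] F [ 4.91 -1.43 -9.54] M [-0.415 -1.225 -0.033] w 0.0113 g 42.9
[  5.79  -1.3  -11.    -0.31  -1.37  -0.03] lift 0.01850105247867828
```

The trigger was mostly sideways load from arm sag (Fx +5.8), not the stop. I'll relieve x and then continue upward in small steps.

```bash
python3 - <<'E'
from h import *
f0=np.array([-.42,-.27,1.,-.1,.06,.02]); z0=.1251
z=r.observe()["tcp_pos"][2]; x,y=X+.0008,Y
for i in range(10):
    r.servo_line([x,y,z],v=.01); f=F(4)-f0; o=r.observe(); l=(o["tcp_pos"][2]-z0)*1e3
    ex=-f[2]-(3.6+.3*l); print("cmd",round((z-z0)*1e3,2),"lift %.2f x %.4f"%(l,o["tcp_pos"][0]),f.round(2),"excess %.2f"%ex)
    if abs(f[0])>1.5: x+=np.clip(f[0]/3.,-1,1)*.0006
    elif ex>4.5 or z-z0>.0215: break
    else: z+=.0005
print(x); st()
E
```

```text
cmd 17.88 lift 17.32 x 0.5217 [  0.21  -1.03 -10.86  -0.23  -0.26  -0.  ] excess 2.06
cmd 18.38 lift 18.10 x 0.5218 [-8.500e-01 -1.080e+00 -1.139e+01 -2.000e-01 -0.000e+00 -1.000e-02] excess 2.36
cmd 18.88 lift 18.76 x 0.5220 [ -1.48  -0.56 -10.69  -0.16   0.21  -0.02] excess 1.46
cmd 19.38 lift 19.26 x 0.5221 [-2.230e+00 -3.000e-01 -1.119e+01 -1.400e-01  4.000e-01 -1.000e-02] excess 1.81
cmd 19.38 lift 19.35 x 0.5219 [ -1.15  -0.29 -11.41  -0.1    0.23  -0.04] excess 2.01
cmd 19.88 lift 19.96 x 0.5219 [ -1.74  -0.71 -11.27  -0.07   0.27  -0.03] excess 1.68
cmd 19.88 lift 19.97 x 0.5217 [-4.000e-01 -4.700e-01 -1.177e+01 -5.000e-02  3.000e-02 -1.000e-02] excess 2.17
cmd 20.38 lift 20.26 x 0.5216 [  0.1   -0.45 -13.65  -0.1   -0.2   -0.03] excess 3.97
cmd 20.88 lift 20.30 x 0.5213 [  1.87  -0.71 -19.62  -0.18  -0.57  -0.02] excess 9.93
cmd 20.88 lift 20.30 x 0.5214 [  1.38  -0.43 -21.37  -0.23  -0.48  -0.  ] excess 11.68
0.5218782627454024
 t13.9 tcp [ 0.5214 -0.0773  0.1454] F [  1.68  -0.9  -20.48] M [-0.333 -0.382 -0.033] w 0.0113 g 41.3
```

Pull stop found at 20.3 mm lift. I'll back off about 1.2 mm and turn clockwise in small steps, watching the moment.

```bash
python3 - <<'E'
from h import *
f0=np.array([-.42,-.27,1.,-.1,.06,.02]); z0=.1251
x,y,z=.5216,Y,z0+.0191
r.servo_line([x,y,z],v=.01); f=F(4)-f0; st(); print(f.round(2))
a=0; b=f[5]
while a<1.5:
    a+=.04
    t=r.observe()["time"]; r.servo_line([x,y,z],ori(A+np.pi-a),v=.05); o=r.observe(); f=F(3)-f0
    print("a %.2f dt %.2f"%(a,o["time"]-t),o["tcp_pos"].round(4),f.round(2))
    if abs(f[5]-b)>.13: break
    for k in (0,1):
        if abs(f[k])>1.5:
            d=np.clip(f[k]/3,-1,1)*.0004
            if k==0:x+=d
            else:y+=d
print(a,x,y); st()
E
```

```text
t14.3 tcp [ 0.5219 -0.0774  0.145 ] F [ -2.    -0.72 -10.22] M [-0.012  0.32  -0.034] w 0.0115 g 42.8
[-1.390e+00  7.000e-02 -1.151e+01  2.000e-02  2.500e-01 -1.000e-02]
a 0.04 dt 0.25 [ 0.5216 -0.0774  0.1446] [ -2.01  -0.15 -11.24   0.12   0.43  -0.03]
a 0.08 dt 0.25 [ 0.5215 -0.0773  0.1443] [-2.500e-01  7.400e-01 -1.111e+01  1.900e-01  2.800e-01 -1.000e-02]
a 0.12 dt 0.25 [ 0.5215 -0.0774  0.1443] [ -0.38   0.79 -11.37   0.25   0.23  -0.02]
a 0.16 dt 0.25 [ 0.5214 -0.0773  0.1442] [ -0.68   0.83 -11.14   0.31   0.2   -0.03]
a 0.20 dt 0.25 [ 0.5214 -0.0773  0.1443] [ -0.03   1.59 -10.81   0.36   0.12  -0.02]
a 0.24 dt 0.25 [ 0.5214 -0.0772  0.1442] [ -0.11   0.73 -10.99   0.29   0.12  -0.05]
a 0.28 dt 0.25 [ 0.5214 -0.0772  0.1442] [  0.26   1.03 -10.93   0.3    0.07  -0.03]
a 0.32 dt 0.25 [ 0.5214 -0.0772  0.1442] [  0.12   0.73 -10.84   0.34   0.04  -0.03]
a 0.36 dt 0.25 [ 0.5214 -0.0772  0.1442] [  0.22   1.34 -10.94   0.36  -0.    -0.03]
a 0.40 dt 0.25 [ 0.5214 -0.0771  0.1442] [ 6.800e-01  1.330e+00 -1.109e+01  4.200e-01 -1.000e-02 -4.000e-02]
a 0.44 dt 0.25 [ 0.5214 -0.0771 
[... 289 characters left out ...]
.5214 -0.0769  0.1442] [  0.49   1.14 -11.92   0.32  -0.13  -0.04]
a 0.60 dt 0.25 [ 0.5214 -0.077   0.1442] [  1.02   1.66 -11.24   0.32  -0.17   0.02]
a 0.64 dt 0.25 [ 0.5214 -0.0768  0.1442] [ 1.070e+00  4.200e-01 -1.164e+01  2.300e-01 -1.700e-01 -1.000e-02]
a 0.68 dt 0.25 [ 0.5214 -0.0768  0.1442] [ 1.260e+00  1.300e+00 -1.158e+01  2.300e-01 -1.500e-01 -1.000e-02]
a 0.72 dt 0.25 [ 0.5214 -0.0768  0.1442] [  1.55   0.58 -11.09   0.25  -0.27   0.05]
a 0.76 dt 0.25 [ 0.5215 -0.0767  0.1442] [  1.27   0.8  -11.13   0.24  -0.13   0.19]
0.7600000000000001 0.5215380960953653 -0.0767399385028814
 t20.0 tcp [ 0.5215 -0.0767  0.1442] F [  1.23   0.22 -10.09] M [ 0.164 -0.079  0.255] w 0.0111 g 42.8
```

Contact with the blocks at about 0.75 rad, which agrees with the image estimate of about 0.8. I'll ease the turn slightly and let it down; it should rest at about 15.4 mm of lift.

```bash
python3 - <<'E'
from h import *
f0=np.array([-.42,-.27,1.,-.1,.06,.02]); z0=.1251
x,y=.5216,-.0767; a=.745
for l in np.arange(19,13.4,-.5):
    r.servo_line([x,y,z0+l*1e-3],ori(A+np.pi-a),v=.01); f=F(4)-f0; o=r.observe()
    print("cmd %.1f lift %.2f"%(l,(o["tcp_pos"][2]-z0)*1e3),f.round(2))
    if f[2]>-1.5: break
E
```

```text
cmd 19.0 lift 19.07 [ 0.86  0.46 -9.68  0.22 -0.01  0.16]
cmd 18.5 lift 18.38 [  0.68   0.74 -11.01   0.19  -0.08   0.16]
cmd 18.0 lift 17.91 [  1.32   0.11 -10.74   0.19  -0.09   0.12]
cmd 17.5 lift 17.47 [  0.71   0.12 -10.46   0.19  -0.05   0.16]
cmd 17.0 lift 16.94 [  0.43   0.39 -10.87   0.16  -0.03   0.17]
cmd 16.5 lift 16.46 [  0.97   0.39 -10.01   0.2   -0.04   0.14]
cmd 16.0 lift 15.94 [-0.13 -0.05 -9.71  0.16 -0.01  0.16]
cmd 15.5 lift 15.45 [  0.26  -0.23 -10.23   0.18  -0.02   0.17]
cmd 15.0 lift 15.03 [ 0.31  0.23 -8.92  0.19  0.05  0.14]
cmd 14.5 lift 14.87 [-0.92  0.43 -5.62  0.26  0.32  0.16]
cmd 14.0 lift 14.66 [-2.25  1.36  0.15  0.35  0.63  0.16]
```

It is seated in the notch at about 14.9 mm, with the spring load gone from the hand. Releasing, retreating and checking.

```bash
python3 - <<'E'
from h import *
r.command_gripper(.04); st("open"); p=r.observe()["tcp_pos"]
r.servo_line([p[0],p[1],.215],v=.08); st()
cv2.imwrite("pics/s3.png",cv2.resize(optics.grab_frame("scene")[110:220,180:320],None,fx=5,fy=5))
E
```

```text
open t23.8 tcp [ 0.522  -0.0769  0.1394] F [ 0.22 -0.05 -0.63] M [-0.007  0.008  0.024] w 0.0400 g 0.0
 t24.9 tcp [ 0.5216 -0.0767  0.2143] F [ 0.29 -0.85  0.81] M [ 0.011 -0.033  0.021] w 0.0402 g 0.0
```

View pics/s3.png

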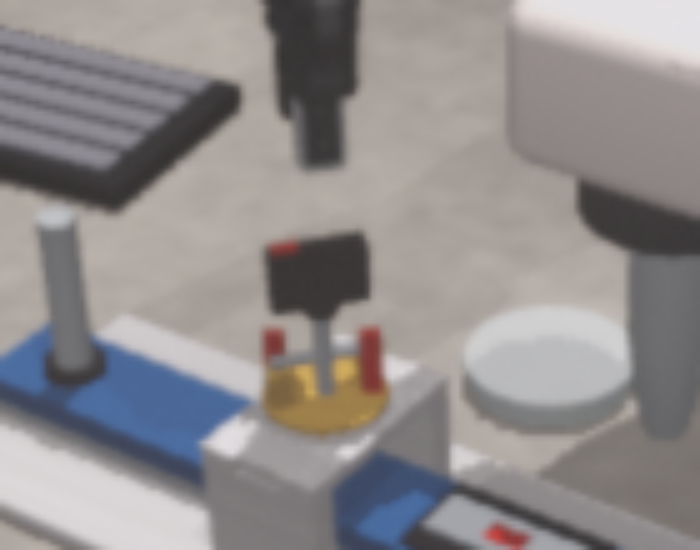

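The knob stays up, with the cross pin against the red blocks and the wing turned. On to the post, closing across the track.

```bash
python3 - <<'E'
from h import *
o=ori(A+np.pi/2); p=np.array([.5178,-.2377,.095])
r.command_gripper(.06)
r.goto(p+[0,0,.12],o); r.servo_line(p+[0,0,.05],v=.1); f0=F()
print(r.servo_line(p,v=.05,until_force=5)); st()
r.command_gripper(0,40); r.hold(.2); st(); print((F()-f0).round(2))
u=np.array([-np.sin(A),np.cos(A),0])
h=r.servo_line(p+u*.010,v=.02,until_force=8); st(h); print((F()-f0).round(2))
E
```

```text
False
 t28.1 tcp [ 0.5181 -0.2379  0.0955] F [-0.2   0.03 -0.29] M [-0.056 -0.029  0.056] w 0.0599 g 0.0
 t28.8 tcp [ 0.5187 -0.2379  0.0955] F [ 5.55 -0.65 -0.05] M [ 0.069 -0.807 -0.014] w 0.0187 g 39.8
[ 5.36  0.52  0.32  0.03 -0.77 -0.04]
False t29.5 tcp [ 0.5189 -0.2282  0.0955] F [ 5.97 -0.99 -0.67] M [-0.097 -0.815  0.024] w 0.0185 g 39.8
[ 5.49 -0.77 -0.52 -0.11 -0.78 -0.01]
```

```bash
python3 - <<'E'
from h import *
u=np.array([-np.sin(A),np.cos(A),0]); p=np.array([.5195,-.2377,.095])
r.servo_line(p+u*.012,v=.01); st()
print(r.servo_line(p+u*.060,v=.03,until_force=8)); st()
f=F()
h=r.servo_line(p+u*.080,v=.01,until_force=7); o=st(h); print((F()-f).round(2),"travel",(o["tcp_pos"]-p)@u)
E
```

```text
t30.0 tcp [ 0.519  -0.226   0.0954] F [-1.93 -0.51  5.67] M [-0.253  0.334  0.034] w 0.0187 g 40.4
False
 t31.8 tcp [ 0.5201 -0.178   0.0954] F [-1.1  -1.12  5.7 ] M [-0.236  0.221 -0.021] w 0.0194 g 40.4
True t33.0 tcp [ 0.5203 -0.1679  0.0954] F [-1.13 -1.    3.44] M [-0.087  0.059 -0.014] w 0.0190 g 40.1
[ 0.86  1.06 -1.6   0.17 -0.08 -0.02] travel 0.06981835913004614
```

Stop met at 69.8 mm of travel. One more gentle seating push, then release and look.

```bash
python3 - <<'E'
from h import *
u=np.array([-np.sin(A),np.cos(A),0]); p=np.array([.5197,-.2377,.095]); f0=F()
for d in (.0698,.0703,.0708,.0713,.0718,.0723,.0728,.0733):
    h=r.servo_line(p+u*d,v=.01,until_force=8); f=F(4); print(d,h,f[:3].round(2),((r.observe()["tcp_pos"]-p)@u).round(4))
    if h or f[1]<-6: break
r.hold(.2); r.command_gripper(.05); st("open"); q=r.observe()["tcp_pos"]
r.servo_line([q[0],q[1],.20],v=.08); r.servo_line([q[0]-.08,q[1]-.1,.26],v=.2); st()
a=optics.grab_frame("scene")[120:270,165:365]; b=optics.grab_frame("top")
d=nets.cut_out("top","post")
cv2.imwrite("pics/s4.png",cv2.resize(a,None,fx=4,fy=4)); cv2.imwrite("pics/t4.png",b)
E
```

```text
0.0698 False [-5.49  0.28  8.42] 0.0698
0.0703 False [-5.21 -1.74  7.82] 0.0698
0.0708 False [-5.93 -3.71  7.48] 0.0698
0.0713 False [-5.71 -5.36  6.87] 0.0699
0.0718 False [-5.39 -6.8   6.  ] 0.0699
open t35.4 tcp [ 0.521  -0.1655  0.0946] F [-0.41  0.45 -0.64] M [-0.055  0.076  0.052] w 0.0497 g 0.0
 t37.8 tcp [ 0.4411 -0.265   0.2594] F [ 0.95  0.03 -0.11] M [ 0.031 -0.001  0.008] w 0.0503 g 0.0
```

View pics/s4.png

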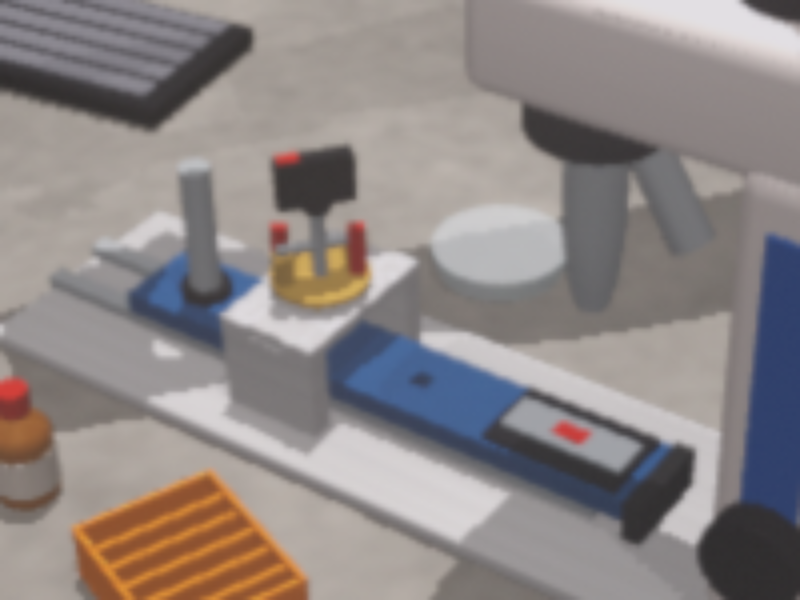

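View pics/t4.png

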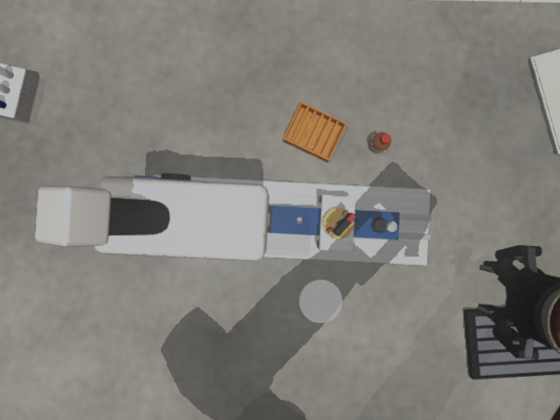

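The carriage nose is against the black stop at about (655,490) in the crop. The knob is still up in its notch, the loose items haven't moved and the arm is clear. Handing in.

```bash
python3 -c "
from rig import r
print(r.job_done())"
```

```text
the job is handed in; nothing more can be done
None
```

The job is handed in: the plunger stays up by itself in its rest notch, the carriage is home against the rubber stop (69.8 mm of travel, about 7 N at the final push), and the slide box, bottle and petri dish look unmoved in the final pictures.

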